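Load the centrifuge insert tray in balance

ROBOT

A 6-joint arm with a two-finger parallel gripper is mounted at the origin on the work surface. World frame = base frame: x ahead of the robot, y to its left, z up, the work surface at z = 0. Lengths are in mm, angles in rad, forces in N, time in s.
With the tool pointing down it reaches from about 275 to 875 mm from the base axis. Payload 12.5 kg.
Tool frame: the origin (TCP) lies where the fingers leave the gripper's body, on its centre line; the fingertips stand 73 mm ahead of it and the grasp point (between the pads) lies 54 mm ahead of it; z points along the fingers, y is the line along which they close (so a half turn about z gives the same grasp; the last joint's range is limited). The gripper opens to 85 mm and grips with 20 to 120 N. Pads are 22 mm wide; open, the fingers measure 114 mm over their backs; the gripper's body (76 mm by 85 mm) begins 54 mm behind the grasp point. The pads swing forward as they close: fully open they stand 13 mm farther back than shut.
Start: joints at [1.227, 0.351, 1.652, -0, 1.139, -0.085], TCP at [140.725, 531.678, 303.89] pointing down, gripper open.
Joint ranges: [-2.75, 2.75], [-0.79, 2.1], [0.01, 2.65], [-1.57, 4.71], [0.07, 3.14], [-2.87, 2.87]. Speed limits (rad/s): [2.22, 2.22, 2.79, 3.14, 3.14, 3.14].

INTERFACE

Orientations are given as a rotation vector (axis times angle).
In Python, from plant import bot, grab_frame, sign_off gives the robot as it stands.
- The arm moves only by the tool carry_out, never from a script. Its argument "series" is a list of rows, each an object with "delta_pos": the shift along the tool's x, y, z in cm, a list of three; "turn": the turn, a rotation vector about the tool's x, y, z in rad, a list of three; "fingers": the opening, from 0 (shut) to 1 (fully open). In form: [{"delta_pos": [x, y, z], "turn": [rx, ry, rz], "fingers": fingers}, ...]. A call has exactly 5 rows; each row shifts and turns the commanded pose from where the row before left it, along the tool's axes as they then stand; what a row does not reach is not made up. A row lasts 1/8 s, in which the tool goes at most 62.5 mm and 10.7 degrees, less where a joint would pass 70% of its speed; a pose out of reach is approached as far as the arm can. A call with a gripper value outside its range is refused whole. The fingers move at their own pace and stop on an object; the grip force is fixed at half the most. Time passes only in rows, so rows that do not move let the fingers close, or fill a call up. It gives the time, the measured TCP pose, the force, the opening and the grip force at its end, in the units of the state.
- bot.get_state(): the state, without advancing time (a new reading comes with each control period).
- grab_frame(name): name is "scene" or "top"; returns a dict with "frame" (400x640x3 uint8, red, green, blue), "fx", "fy", "cx", "cy" (pixels), "k1" (the pictures are not rectified: a ray, as slopes to the right and down, at radius r is drawn at 1 + k1 r^2 times it, then the intrinsics apply), "rvec" (rotation vector, rad) and "tvec" (3), from world to camera coordinates, as OpenCV has them. Camera axes: x right, y down, z forward; pixel columns grow to the right and rows downward; lengths in mm; the calibration is good to about 2 mm. A picture is of the moment at which its call begins. There is no depth.
- sign_off(): hands the job in; it is judged then, once.
The state is a dict: "clock": time; "q": joint angles; "joint_vel": joint speeds; "tau": joint torques, N m; "tcp_pos": TCP position; "eef_rot": TCP orientation; "wrist_force": force on the tool from outside, world axes, zero at the start; "wrist_torque": the same for the moment, N m; "grip_width": finger opening in mm; "grasp_force": force on a finger pad.
Only numpy, scipy, OpenCV 4.12 (cv2) and the standard library are available. Lean on these libraries where they do the work, as an engineer would, in place of code of your own. Each camera call takes 0.05 s, during which the arm holds its last target. There are 200 camera calls.

TASK

Load the four-compartment carrying tray for the centrifuge: stand the two full-height four-hole tube inserts and the two one-hole tube inserts upright on its floor, one in each compartment, with the two of a kind diagonally opposite each other so that the load is balanced. Leave the two-hole insert, the short four-hole insert, the tube rack and the jar standing where they are.

Things in the scene. Friction and masses are not known exactly. Their poses are not given: they have to be found in the camera images.
- tray: square open aluminium tray, 172 x 172 mm outside and 28 mm high, walls and floor 4 mm thick, with one cross wall each way (4 mm thick, as high as the rim) making four compartments of 80 x 80 mm, centred 42 mm from the tray's middle in its x and in its y (x and y run parallel to the walls). Loose, 0.9 kg. Origin: middle of its underside, on the bench; the compartment floors lie 4 mm above it.
- four_hole_a: plain light grey plastic cylinder standing upright, 50 mm diameter, 60 mm tall, 85 to 170 g, four round tube holes of 14 mm in a square on its top. Origin: centre of its underside; z is its axis, pointing up; yaw has no meaning for gripping. One of two alike; goes into the tray.
- four_hole_b: plain light grey plastic cylinder standing upright, 50 mm diameter, 60 mm tall, 85 to 170 g, four round tube holes of 14 mm in a square on its top. Origin: centre of its underside; z is its axis, pointing up; yaw has no meaning for gripping. One of two alike; goes into the tray.
- one_hole_a: plain light grey plastic cylinder standing upright, 50 mm diameter, 60 mm tall, 70 to 140 g, one large tube hole of 31 mm in the middle of its top, wall 9.5 mm thick, open to 12 mm above the underside. Origin: centre of its underside; z is its axis, pointing up; yaw has no meaning for gripping. One of two alike; goes into the tray.
- one_hole_b: plain light grey plastic cylinder standing upright, 50 mm diameter, 60 mm tall, 70 to 140 g, one large tube hole of 31 mm in the middle of its top, wall 9.5 mm thick, open to 12 mm above the underside. Origin: centre of its underside; z is its axis, pointing up; yaw has no meaning for gripping. One of two alike; goes into the tray.
- two_hole: plain light grey plastic cylinder standing upright, 50 mm diameter, 60 mm tall, 120 g, two round tube holes of 19 mm side by side on its top. Origin: centre of its underside; z is its axis, pointing up; yaw has no meaning for gripping. A look-alike that stays on the bench.
- short_four_hole: plain light grey plastic cylinder standing upright, 50 mm diameter, 30 mm tall, 60 g, four round tube holes of 14 mm in a square on its top. Origin: centre of its underside; z is its axis, pointing up; yaw has no meaning for gripping. A look-alike, half as tall as the others, that stays on the bench.
- tube_rack: yellow tube rack on black legs, 90 mm (its x) by 200 mm (its y), top plate 56 mm high, holding six capped tubes with orange caps up to 84 mm high; loose, stands on the bench beyond the tray. Origin: centre of its underside.
- jar: translucent whitish specimen jar with a white lid, 64 mm diameter, 75 mm tall, loose, on the bench beyond the tray. Origin: centre of its underside.

How it is judged (in metres and radians):
At the end, for the whole second after the job is handed in: Four-hole pair (60 mm tall) on one diagonal of compartments, one-hole pair on the other: each standing on the floor (10 mm), tilt < 0.12 rad, at rest; tray level on the bench; two-hole and short inserts, rack and jar within 30 mm of their start, tilt < 0.25 rad ((((x of four_hole_a in the frame of tray between 0.015 and 0.07 m and y of four_hole_a in the frame of tray between 0.015 and 0.07 m and x of four_hole_b in the frame of tray between -0.07 and -0.015 m and y of four_hole_b in the frame of tray between -0.07 and -0.015 m) and (x of one_hole_a in the frame of tray between 0.015 and 0.07 m and y of one_hole_a in the frame of tray between -0.07 and -0.015 m and x of one_hole_b in the frame of tray between -0.07 and -0.015 m and y of one_hole_b in the frame of tray between 0.015 and 0.07 m)) or ((x of four_hole_a in the frame of tray between 0.015 and 0.07 m and y of four_hole_a in the frame of tray between 0.015 and 0.07 m and x of four_hole_b in the frame of tray between -0.07 and -0.015 m and y of four_hole_b in the frame of tray between -0.07 and -0.015 m) and (x of one_hole_a in the frame of tray between -0.07 and -0.015 m and y of one_hole_a in the frame of tray between 0.015 and 0.07 m and x of one_hole_b in the frame of tray between 0.015 and 0.07 m and y of one_hole_b in the frame of tray between -0.07 and -0.015 m)) or ((x of four_hole_a in the frame of tray between -0.07 and -0.015 m and y of four_hole_a in the frame of tray between -0.07 and -0.015 m and x of four_hole_b in the frame of tray between 0.015 and 0.07 m and y of four_hole_b in the frame of tray between 0.015 and 0.07 m) and (x of one_hole_a in the frame of tray between 0.015 and 0.07 m and y of one_hole_a in the frame of tray between -0.07 and -0.015 m and x of one_hole_b in the frame of tray between -0.07 and -0.015 m and y of one_hole_b in the frame of tray between 0.015 and 0.07 m)) or ((x of four_hole_a in the frame of tray between -0.07 and -0.015 m and y of four_hole_a in the frame of tray between -0.07 and -0.015 m and x of four_hole_b in the frame of tray between 0.015 and 0.07 m and y of four_hole_b in the frame of tray between 0.015 and 0.07 m) and (x of one_hole_a in the frame of tray between -0.07 and -0.015 m and y of one_hole_a in the frame of tray between 0.015 and 0.07 m and x of one_hole_b in the frame of tray between 0.015 and 0.07 m and y of one_hole_b in the frame of tray between -0.07 and -0.015 m)) or ((x of four_hole_a in the frame of tray between 0.015 and 0.07 m and y of four_hole_a in the frame of tray between -0.07 and -0.015 m and x of four_hole_b in the frame of tray between -0.07 and -0.015 m and y of four_hole_b in the frame of tray between 0.015 and 0.07 m) and (x of one_hole_a in the frame of tray between 0.015 and 0.07 m and y of one_hole_a in the frame of tray between 0.015 and 0.07 m and x of one_hole_b in the frame of tray between -0.07 and -0.015 m and y of one_hole_b in the frame of tray between -0.07 and -0.015 m)) or ((x of four_hole_a in the frame of tray between 0.015 and 0.07 m and y of four_hole_a in the frame of tray between -0.07 and -0.015 m and x of four_hole_b in the frame of tray between -0.07 and -0.015 m and y of four_hole_b in the frame of tray between 0.015 and 0.07 m) and (x of one_hole_a in the frame of tray between -0.07 and -0.015 m and y of one_hole_a in the frame of tray between -0.07 and -0.015 m and x of one_hole_b in the frame of tray between 0.015 and 0.07 m and y of one_hole_b in the frame of tray between 0.015 and 0.07 m)) or ((x of four_hole_a in the frame of tray between -0.07 and -0.015 m and y of four_hole_a in the frame of tray between 0.015 and 0.07 m and x of four_hole_b in the frame of tray between 0.015 and 0.07 m and y of four_hole_b in the frame of tray between -0.07 and -0.015 m) and (x of one_hole_a in the frame of tray between 0.015 and 0.07 m and y of one_hole_a in the frame of tray between 0.015 and 0.07 m and x of one_hole_b in the frame of tray between -0.07 and -0.015 m and y of one_hole_b in the frame of tray between -0.07 and -0.015 m)) or ((x of four_hole_a in the frame of tray between -0.07 and -0.015 m and y of four_hole_a in the frame of tray between 0.015 and 0.07 m and x of four_hole_b in the frame of tray between 0.015 and 0.07 m and y of four_hole_b in the frame of tray between -0.07 and -0.015 m) and (x of one_hole_a in the frame of tray between -0.07 and -0.015 m and y of one_hole_a in the frame of tray between -0.07 and -0.015 m and x of one_hole_b in the frame of tray between 0.015 and 0.07 m and y of one_hole_b in the frame of tray between 0.015 and 0.07 m))) and z of four_hole_a in the frame of tray between -0.002 and 0.01 m and angle between each of four_hole_a, four_hole_b, one_hole_a, one_hole_b's own z axis and vertical below 0.12 rad and linear speed of each of four_hole_a, four_hole_b, one_hole_a, one_hole_b, tray below 0.02 m/s and z of four_hole_b in the frame of tray between -0.002 and 0.01 m and z of one_hole_a in the frame of tray between -0.002 and 0.01 m and z of one_hole_b in the frame of tray between -0.002 and 0.01 m and angle between tray's own z axis and vertical below 0.05 rad and height (world z) of tray below 0.01 m and distance of each of two_hole, short_four_hole, tube_rack, jar from where it was at the start of the episode below 0.03 m and angle between each of two_hole, short_four_hole, tube_rack, jar's own z axis and vertical below 0.25 rad); the robot touches nothing.
It fails at once if the two-hole insert is moved from its place (over 30 mm) or tipped (over 0.25 rad) (distance of two_hole from where it was at the start of the episode above 0.03 m or angle between two_hole's own z axis and vertical above 0.25 rad).
It fails at once if the short four-hole insert is moved from its place (over 30 mm) or tipped (over 0.25 rad) (distance of short_four_hole from where it was at the start of the episode above 0.03 m or angle between short_four_hole's own z axis and vertical above 0.25 rad).
It fails at once if the tube rack is moved from its place (over 30 mm) or tipped (over 0.25 rad) (distance of tube_rack from where it was at the start of the episode above 0.03 m or angle between tube_rack's own z axis and vertical above 0.25 rad).
It fails at once if the jar is moved from its place (over 30 mm) or tipped (over 0.25 rad) (distance of jar from where it was at the start of the episode above 0.03 m or angle between jar's own z axis and vertical above 0.25 rad).
It also fails if it takes over 104 s, if anything falls off the work surface, if the arm or the gripper's body presses on something with over 40 N, if the wrist force passes 120 N, or if a joint passes its speed limit or range.

## Working session

There is one attempt and no reset: what is moved stays moved. The work goes in short steps, Python scripts to look and compute and a tool call to move; the robot and the scene stay as the last step left them, time stands still between calls to the robot, and variables do not carry over. Pictures are saved under pics/ and viewed, at most 14 in all, crops included, and the job is handed in when it is done.

Besides the shell and the picture viewer there is one more tool, called after "Request:" as a command line: name --argument value ..., lists and objects as JSON in quotes. carry_out: Moves the arm, as the interface text tells. Its arguments: {"type":"object","properties":{"series":{"type":"array"}},"required":["series"]}

```bash
mkdir -p pics; ls; python3 - <<'E'
from plant import bot, grab_frame
import cv2,pickle
s=bot.get_state(); print(s)
for n in ("scene","top"):
    f=grab_frame(n); pickle.dump(f,open(n+".pkl","wb"))
    cv2.imwrite(f"pics/{n}0.png",f["frame"][:,:,::-1]); print({k:v for k,v in f.items() if k!="frame"})
E
```

```text
pics
{'clock': 0.0, 'q': array([ 1.22740835e+00,  3.51241932e-01,  1.65245212e+00, -1.87283674e-05,
        1.13911590e+00, -8.45978432e-02]), 'joint_vel': array([-0.00058273, -0.00084045, -0.00020889,  0.00222288,  0.00056404,
        0.00018174]), 'tau': array([-1.01758116e-03, -5.06120503e+01, -2.91382778e+01, -1.64825842e-04,
        4.67318780e-03,  3.32421587e-05]), 'tcp_pos': array([140.64031045, 531.44468628, 303.34460136]), 'eef_rot': array([-4.05329678e-01, -3.11509052e+00,  1.87404163e-03]), 'wrist_force': array([ 0.15544194,  0.00891841, -0.18352237]), 'wrist_torque': array([-0.01072398, -0.05509968, -0.00980726]), 'grasp_force': 0.0, 'grip_width': 85.37403624579609}
{'fx': 452.543458454751, 'fy': 452.543458454751, 'cx': 327.0974022314022, 'cy': 202.0464896991666, 'k1': 0.024896430800903962, 'rvec': array([ 2.17538797,  1.03193984, -0.42072275]), 'tvec': array([-382.88224005, -309.20783152, 1469.70592305])}
{'fx': 435.692357299598, 'fy': 435.692357299598, 'cx': 315.194950652549, 'cy': 194.68329925082753, 'k1': -0.11466022992389177, 'rvec': array([ 2.20138002, -2.16823826,  0.11377743]), 'tvec': array([ -11.64124903,  598.09520003, 1267.8907964 ])}
```

View pics/scene0.png

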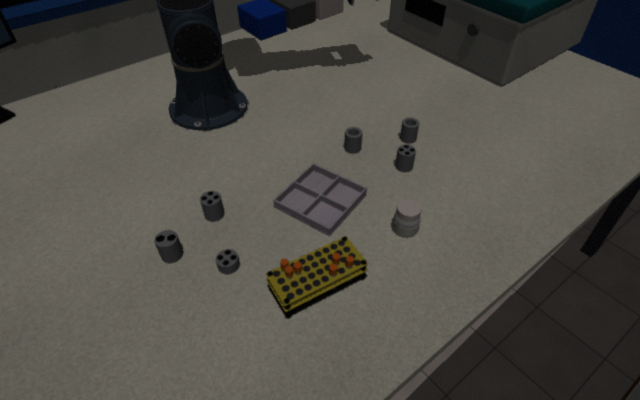

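View pics/top0.png

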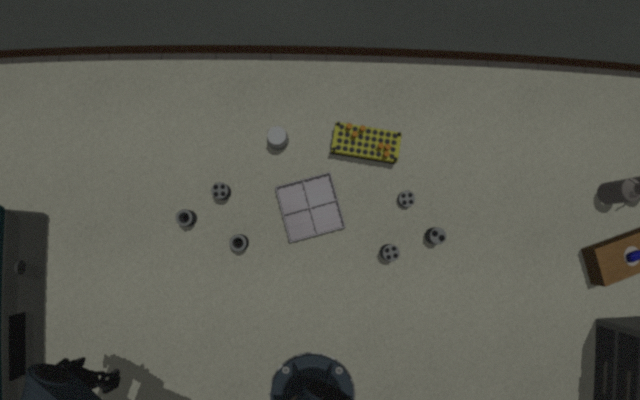

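The scene view shows one-hole inserts at (353,140) and (410,130), a four-hole at (405,157) and another at (212,205). The two-hole is at (168,246), the short insert at (228,261) and the tray around (320,200). In the top view the same items are at (239,242), (186,217), (221,191), (389,252), (434,236), (406,199), with the tray corners near (276,187), (330,174), (344,229), (290,243). I'll enlarge both sides of the top view.

```bash
python3 - <<'E'
import cv2
im=cv2.imread("pics/top0.png")
cv2.imwrite("pics/c1.png",cv2.convertScaleAbs(cv2.resize(im[165:265,165:355],None,fx=4.2,fy=4.2,interpolation=cv2.INTER_CUBIC)[:, :798],alpha=1.8))
cv2.imwrite("pics/c2.png",cv2.convertScaleAbs(cv2.resize(im[175:275,365:465],None,fx=6,fy=6,interpolation=cv2.INTER_CUBIC),alpha=1.8))
E
```

```text
(no output)
```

View pics/c1.png

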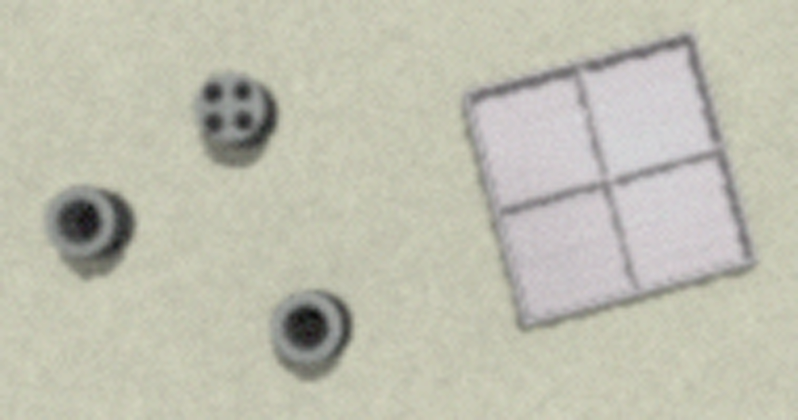

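View pics/c2.png

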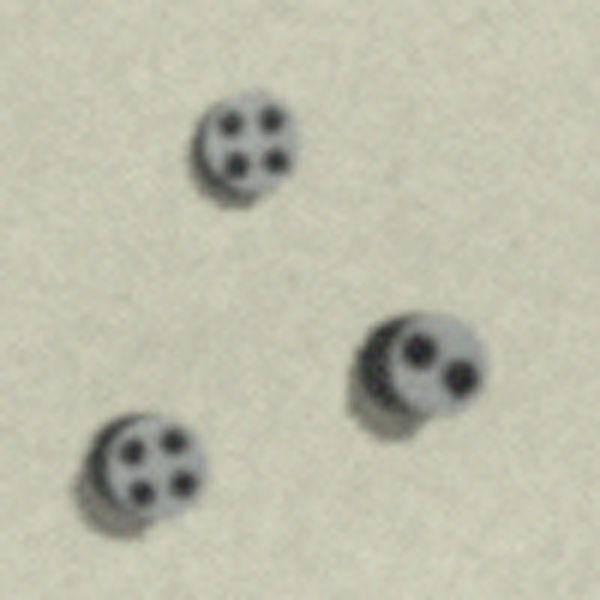

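Crop c1 puts the four-hole top at (228,107), the one-hole tops at (81,221) and (307,327), and the tray rim corners at (466,96), (691,36), (755,263), (522,328). Crop c2 puts the tall four-hole at (158,467), the short four-hole at (254,142) and the two-hole at (440,365). Next I convert these to world positions and check them against the scene camera.

```bash
cat > h.py <<'E'
import numpy as np, cv2, pickle
from scipy.spatial.transform import Rotation as Ro
def K(f): return np.array([[f["fx"],0,f["cx"]],[0,f["fy"],f["cy"]],[0,0,1]]), np.array([f["k1"],0,0,0.])
def world(f,px,z):
    k,d=K(f); n=cv2.undistortPoints(np.array(px,float).reshape(-1,1,2),k,d)[:,0]
    R=cv2.Rodrigues(f["rvec"])[0]; c=-R.T@f["tvec"]
    r=np.c_[n,np.ones(len(n))]@R
    return c+r*((z-c[2])/r[:,2])[:,None]
def proj(f,P):
    k,d=K(f); return cv2.projectPoints(np.array(P,float).reshape(-1,3),f["rvec"],f["tvec"],k,d)[0][:,0]
E
python3 - <<'E'
from h import *
np.set_printoptions(precision=1,suppress=True)
t=pickle.load(open("top.pkl","rb")); s=pickle.load(open("scene.pkl","rb"))
c1=lambda p:(np.array(p,float)+.5)/4.2-.5+165
c2=lambda p:(np.array(p,float)+.5)/6-.5+np.array([365,175])
for n,p,z in [("fourA",c1([228,107]),60),("oneFar",c1([81,221]),60),("oneNear",c1([307,327]),60),("fourB",c2([158,467]),60),("short",c2([254,142]),30),("two",c2([440,365]),60)]:
    w=world(t,[p],z); print(n,w[0],proj(s,w)[0])
w=world(t,c1([[466,96],[691,36],[755,263],[522,328],[606,183]]),28); print(w,proj(s,w)); print("mean",w[:4].mean(0))
print(np.linalg.norm(np.roll(w[:4],1,0)-w[:4],axis=1), [np.degrees(np.arctan2(*(w[(i+1)%4]-w[i])[1::-1])) for i in range(4)])
im=cv2.imread("pics/scene0.png")
c=cv2.convertScaleAbs(cv2.resize(im[110:275,140:430],None,fx=2.75,fy=2.75,interpolation=cv2.INTER_CUBIC),alpha=1.8); cv2.imwrite("pics/c3.png",c)
E
```

```text
fourA [604.1 277.4  60. ] [406.5 149.3]
oneFar [523.6 377.2  60. ] [410.3 121.8]
oneNear [454.  218.4  60. ] [353.2 131.6]
fourB [ 431.6 -222.8   60. ] [210.2 197.2]
short [ 591.5 -276.5   30. ] [226.7 257. ]
two [ 481.9 -361.2   60. ] [165.6 237.5]
[[617.6 115.4  28. ]
 [663.  -43.2  28. ]
 [502.9 -90.1  28. ]
 [455.1  72.7  28. ]
 [557.6  15.5  28. ]] [[364.9 186.8]
 [328.5 226.3]
 [273.6 198.1]
 [313.  161.8]
 [320.  191.4]]
mean [559.7  13.7  28. ]
[168.1 164.9 166.8 169.7] [np.float64(-74.03002256342347), np.float64(-163.6630363961696), np.float64(106.36610771428954), np.float64(14.71102158055766)]
```

View pics/c3.png

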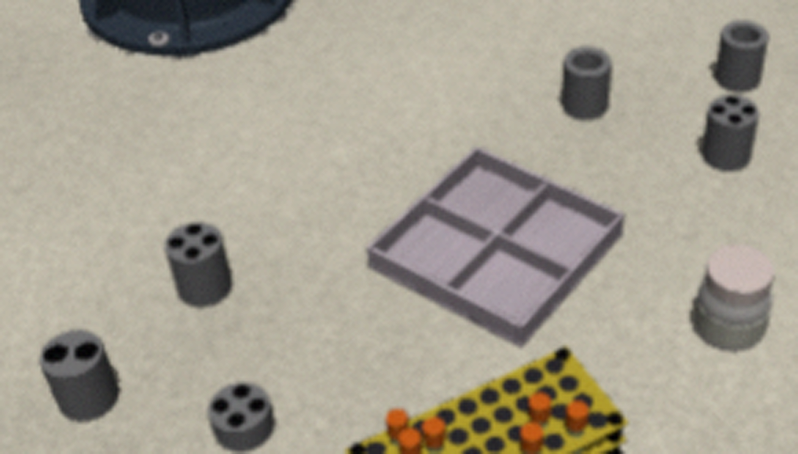

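The scene crop agrees with the predicted insert tops to within 1 px. The tray's rim corners there are at (477,151), (370,252), (623,216) with the cross at (497,233), about 3 px off my prediction, so I'll solve the tray from the scene view as well.

```bash
python3 - <<'E'
from h import *
np.set_printoptions(precision=1,suppress=True)
t=pickle.load(open("top.pkl","rb")); s=pickle.load(open("scene.pkl","rb"))
c1=lambda p:(np.array(p,float)+.5)/4.2-.5+165
c3=lambda p:(np.array(p,float)+.5)/2.75-.5+np.array([140,110])
w=world(s,c3([[623,216],[522,331],[370,252],[477,151],[497,233]]),28);print(w,w[:4].mean(0),(w[0]+w[2])/2)
P=c1([[466,96],[691,36],[755,263],[522,328],[606,183]])
for z in(0,14,28): print(z,world(t,P,z)[:4].mean(0),world(t,P,z)[4],proj(s,world(t,P,z))[4],c3([497,233]))
# top-view: render model edges for candidate poses and overlay
im=cv2.resize(cv2.imread("pics/top0.png")[165:255,265:355],None,fx=6,fy=6,interpolation=cv2.INTER_CUBIC); im=cv2.convertScaleAbs(im,alpha=1.8)
im2=cv2.resize(cv2.imread("pics/scene0.png")[155:245,265:375],None,fx=6,fy=6,interpolation=cv2.INTER_CUBIC); im2=cv2.convertScaleAbs(im2,alpha=1.8)
a=np.radians(16); R=np.array([[np.cos(a),-np.sin(a)],[np.sin(a),np.cos(a)]])
C=np.array([557.,13.])
for img,f,o in((im,t,[265,165]),(im2,s,[265,155])):
  for z,col in((28,(0,0,255)),(0,(255,0,0))):
    for e in ([(-86,-86),(86,-86),(86,86),(-86,86),(-86,-86)],[(-86,0),(86,0)],[(0,-86),(0,86)]):
      q=np.array(e)@R.T+C; p=(proj(f,np.c_[q,np.full(len(q),z)])-o+.5)*6-.5
      if z==28 or len(e)>2: cv2.polylines(img,[p.round().astype(int)],False,col,1)
cv2.imwrite("pics/ov.png",np.hstack([im,im2])[:, :1200]); cv2.imwrite("pics/ov.png",cv2.resize(np.hstack([im,im2]),(800,360),interpolation=cv2.INTER_AREA))
E
```

```text
[[623.7 114.6  28. ]
 [673.5 -48.6  28. ]
 [513.2 -95.3  28. ]
 [464.6  65.9  28. ]
 [566.9   9.3  28. ]] [568.8   9.1  28. ] [568.5   9.6  28. ]
0 [561.3  13.6   0. ] [559.2  15.4   0. ] [320.5 199.4] [320.4 194.4]
14 [560.5  13.6  14. ] [558.4  15.5  14. ] [320.3 195.4] [320.4 194.4]
28 [559.7  13.7  28. ] [557.6  15.5  28. ] [320.  191.4] [320.4 194.4]
```

View pics/ov.png

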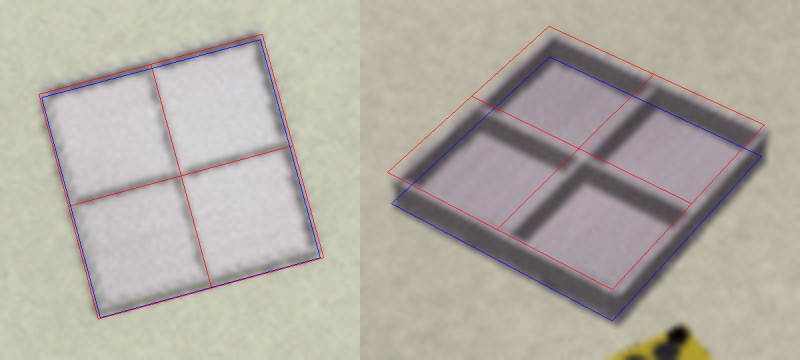

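Tray centre is about (562,12) with yaw 16°, a compromise between the two views, which leaves ample margin in the compartments. I'll keep the tool orientation fixed throughout and start with the far one-hole insert.

```bash
cat > d.py <<'E'
import sys
from h import *
from plant import bot
T={"o1":(523.6,377.2),"fA":(604.1,277.4),"o2":(454,218.4),"fB":(431.6,-222.8),"PP":(591,64),"NN":(534,-39.5),"PN":(614.5,-16),"NP":(510.5,41)}
s=bot.get_state(); R=Ro.from_rotvec(s["eef_rot"]).as_matrix(); p=s["tcp_pos"]
print(round(s["clock"],2),p.round(1),s["wrist_force"].round(1),round(s["grip_width"],1),round(s["grasp_force"],1),"tilt",np.degrees(np.arccos(-R[2,2])).round(2))
k,z=sys.argv[1],float(sys.argv[2])
for name in k.split(","):
    g=np.array([*T[name],z]); d=R.T@(g-p)/10; print(name,"delta cm",d.round(2)); p=g
E
python3 d.py o1,PN,fA,PP,o2,NP,fB,NN 180
```

```text
0.1 [140.6 531.5 303.4] [ 0.6  0.4 -0.1] 85.4 0.0 tilt 0.06
o1 delta cm [-40.97  -5.1   12.34]
PN delta cm [-18.85 -35.68   0.04]
fA delta cm [ 8.51 28.1  -0.03]
PP delta cm [-4.190e+00 -2.096e+01  2.000e-02]
o2 delta cm [ 1.719e+01  1.142e+01 -1.000e-02]
NP delta cm [-10.   -15.7    0.02]
fB delta cm [  0.88 -27.52   0.03]
NN delta cm [-5.210e+00  2.034e+01 -2.000e-02]
```

Request:
carry_out --series '[{"delta_pos": [-5.0, -0.6, 1.0], "turn": [0, 0, 0], "fingers": 1}, {"delta_pos": [-5.5, -0.7, 1.5], "turn": [0, 0, 0], "fingers": 1}, {"delta_pos": [-5.5, -0.7, 1.5], "turn": [0, 0, 0], "fingers": 1}, {"delta_pos": [-5.5, -0.7, 1.5], "turn": [0, 0, 0], "fingers": 1}, {"delta_pos": [-5.5, -0.7, 1.5], "turn": [0, 0, 0], "fingers": 1}]'

```text
clock: 0.72
tcp_pos: [394.6, 428.7, 233.2]
eef_rot: [-0.405, -3.115, 0.0]
wrist_force: [0.3, 0.7, 0.6]
grip_width: 85.2
grasp_force: 0.0
```

Request:
carry_out --series '[{"delta_pos": [-5.0, -0.6, 1.8], "turn": [0, 0, 0], "fingers": 1}, {"delta_pos": [-5.0, -0.6, 1.8], "turn": [0, 0, 0], "fingers": 1}, {"delta_pos": [-4.0, -0.5, 1.8], "turn": [0, 0, 0], "fingers": 1}, {"delta_pos": [0, 0, 0], "turn": [0, 0, 0], "fingers": 1}, {"delta_pos": [0, 0, 0], "turn": [0, 0, 0], "fingers": 1}]'

```text
clock: 1.35
tcp_pos: [523.6, 377.5, 179.7]
eef_rot: [-0.405, -3.115, 0.001]
wrist_force: [-0.4, 0.9, 0.2]
grip_width: 85.4
grasp_force: 0.0
```

```bash
python3 d.py o1 98; python3 - <<'E'
from h import *
from plant import grab_frame
for n in("top","scene"):
    f=grab_frame(n); c=proj(f,[523.6,377.2,60])[0].astype(int); print(c)
    y=max(c[1]-60,0);x=max(c[0]-50,0)
    cv2.imwrite(f"pics/g_{n}.png",cv2.convertScaleAbs(cv2.resize(f["frame"][y:y+90,x:x+100,::-1],None,fx=4,fy=4,interpolation=cv2.INTER_CUBIC),alpha=1.8))
cv2.imwrite("pics/g.png",np.hstack([cv2.imread("pics/g_top.png"),cv2.imread("pics/g_scene.png")]))
E
```

```text
1.35 [523.6 377.5 179.7] [-0.4  0.9  0.2] 85.4 0.0 tilt 0.04
o1 delta cm [-0.02 -0.03  8.17]
[183 217]
[410 121]
```

View pics/g.png

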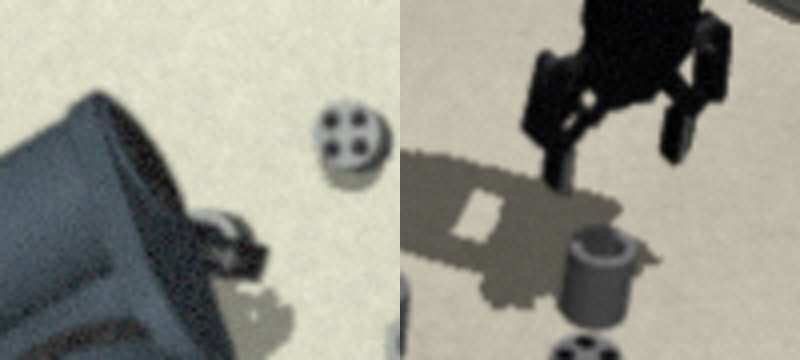

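The gripper is above the insert: tips at about (558,190) and (678,160) in the crop, insert top at (602,245). I'll compare with the predicted tip projections.

```bash
python3 - <<'E'
from h import *
from plant import bot
f=pickle.load(open("scene.pkl","rb")); st=bot.get_state(); R=Ro.from_rotvec(st["eef_rot"]).as_matrix()
for d in(60,73):
  for y in(-57,-42.5,42.5,57):
    for x in (-11,11):
      P=st["tcp_pos"]+R@[x,y,d]; p=(proj(f,P)[0]-[360,61])*4; print(d,y,x,p.round(),)
print((proj(f,[523.6,377.2,60])[0]-[360,61])*4)
E
```

```text
60 -57 -11 [151. 199.]
60 -57 11 [134. 182.]
60 -42.5 -11 [169. 194.]
60 -42.5 11 [153. 177.]
60 42.5 -11 [274. 165.]
60 42.5 11 [256. 149.]
60 57 -11 [291. 160.]
60 57 11 [274. 144.]
73 -57 -11 [149. 215.]
73 -57 11 [133. 198.]
73 -42.5 -11 [167. 210.]
73 -42.5 11 [150. 193.]
73 42.5 -11 [271. 181.]
73 42.5 11 [254. 165.]
73 57 -11 [288. 176.]
73 57 11 [271. 160.]
[201.23008504 243.33234494]
```

Matches within a pixel. Descending and gripping.

Request:
carry_out --series '[{"delta_pos": [0, 0, 4.0], "turn": [0, 0, 0], "fingers": 1}, {"delta_pos": [0, 0, 3.0], "turn": [0, 0, 0], "fingers": 1}, {"delta_pos": [0, 0, 1.5], "turn": [0, 0, 0], "fingers": 1}, {"delta_pos": [0, 0, 0], "turn": [0, 0, 0], "fingers": 0.3}, {"delta_pos": [0, 0, 0], "turn": [0, 0, 0], "fingers": 0.3}]'

```text
clock: 2.08
tcp_pos: [524.4, 378.0, 96.3]
eef_rot: [0.405, 3.114, 0.002]
wrist_force: [1.7, 3.0, 1.9]
grip_width: 51.7
grasp_force: 1.4
```

Request:
carry_out --series '[{"delta_pos": [0, 0, 0], "turn": [0, 0, 0], "fingers": 0.3}, {"delta_pos": [0, 0, 0], "turn": [0, 0, 0], "fingers": 0.3}, {"delta_pos": [0, 0, 0], "turn": [0, 0, 0], "fingers": 0.3}, {"delta_pos": [0, 0, 0], "turn": [0, 0, 0], "fingers": 0.3}, {"delta_pos": [0, 0, 0], "turn": [0, 0, 0], "fingers": 0.3}]'

```text
clock: 2.7
tcp_pos: [524.7, 378.0, 96.7]
eef_rot: [0.405, 3.113, 0.003]
wrist_force: [-1.0, 0.5, 6.7]
grip_width: 48.3
grasp_force: 62.6
```

Gripped (63 N). Lifting and carrying to the far compartment.

Request:
carry_out --series '[{"delta_pos": [0, 0, -4.0], "turn": [0, 0, 0], "fingers": 0.3}, {"delta_pos": [0, 0, -4.5], "turn": [0, 0, 0], "fingers": 0.3}, {"delta_pos": [-2.0, -4.0, 0], "turn": [0, 0, 0], "fingers": 0.3}, {"delta_pos": [-2.5, -5.0, 0], "turn": [0, 0, 0], "fingers": 0.3}, {"delta_pos": [-2.5, -5.0, 0], "turn": [0, 0, 0], "fingers": 0.3}]'

```text
clock: 3.32
tcp_pos: [556.0, 222.7, 180.6]
eef_rot: [0.404, 3.114, 0.001]
wrist_force: [1.5, -1.3, -1.3]
grip_width: 48.3
grasp_force: 62.5
```

Request:
carry_out --series '[{"delta_pos": [-2.6, -5.0, 0], "turn": [0, 0, 0], "fingers": 0.3}, {"delta_pos": [-2.6, -5.0, 0], "turn": [0, 0, 0], "fingers": 0.3}, {"delta_pos": [-2.6, -5.0, 0], "turn": [0, 0, 0], "fingers": 0.3}, {"delta_pos": [-2.6, -4.0, 0], "turn": [0, 0, 0], "fingers": 0.3}, {"delta_pos": [-1.4, -2.5, 0], "turn": [0, 0, 0], "fingers": 0.3}]'

```text
clock: 3.95
tcp_pos: [615.4, -16.2, 180.6]
eef_rot: [0.408, 3.114, -0.0]
wrist_force: [0.1, -0.2, -2.7]
grip_width: 48.5
grasp_force: 62.5
```

```bash
python3 d.py PN 102;python3 - <<'E'
from h import *
from plant import grab_frame
f=grab_frame("scene"); cv2.imwrite("pics/s1.png",cv2.convertScaleAbs(cv2.resize(f["frame"][80:260,240:440,::-1],None,fx=3,fy=3,interpolation=cv2.INTER_CUBIC),alpha=1.8))
E
```

```text
3.95 [615.4 -16.2 180.6] [ 0.1 -0.2 -2.7] 48.5 62.5 tilt 0.07
PN delta cm [ 0.1  -0.01  7.86]
```

View pics/s1.png

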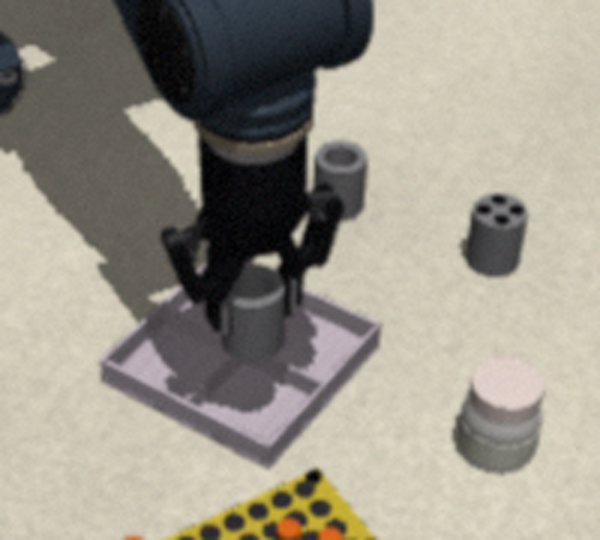

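The insert hangs upright at (257,315) above the tray, and the nearest neighbours are clear. Lowering.

Request:
carry_out --series '[{"delta_pos": [0.1, 0, 3.0], "turn": [0, 0, 0], "fingers": 0.3}, {"delta_pos": [0, 0, 3.0], "turn": [0, 0, 0], "fingers": 0.3}, {"delta_pos": [0, 0, 1.3], "turn": [0, 0, 0], "fingers": 0.3}, {"delta_pos": [0, 0, 0.4], "turn": [0, 0, 0], "fingers": 0.3}, {"delta_pos": [0, 0, 0.2], "turn": [0, 0, 0], "fingers": 0.3}]'

```text
clock: 4.62
tcp_pos: [614.4, -13.5, 101.7]
eef_rot: [0.405, 3.114, 0.0]
wrist_force: [0.2, 0.2, -0.6]
grip_width: 48.4
grasp_force: 62.4
```

```bash
python3 d.py PN 101;python3 - <<'E'
from h import *
from plant import grab_frame
f=grab_frame("scene"); cv2.imwrite("pics/s2.png",cv2.convertScaleAbs(cv2.resize(f["frame"][130:240,260:380,::-1],None,fx=5,fy=5,interpolation=cv2.INTER_CUBIC),alpha=1.8))
E
```

```text
4.62 [614.4 -13.5 101.7] [ 0.2  0.2 -0.6] 48.4 62.4 tilt 0.07
PN delta cm [-0.07 -0.24  0.07]
```

View pics/s2.png

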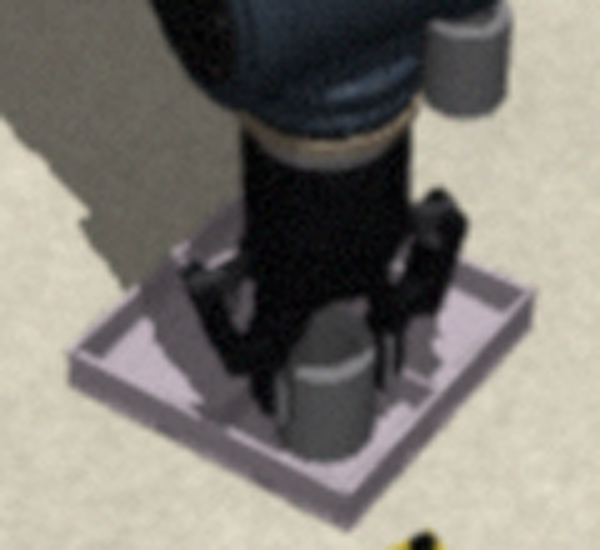

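The insert sits inside the front compartment, with its base at (327,445) between the walls. Releasing.

Request:
carry_out --series '[{"delta_pos": [0, 0, 0.1], "turn": [0, 0, 0], "fingers": 0.3}, {"delta_pos": [0, 0, 0], "turn": [0, 0, 0], "fingers": 0.78}, {"delta_pos": [0, 0, 0], "turn": [0, 0, 0], "fingers": 0.78}, {"delta_pos": [0, 0, 0], "turn": [0, 0, 0], "fingers": 0.78}, {"delta_pos": [0, 0, -2.0], "turn": [0, 0, 0], "fingers": 0.78}]'

```text
clock: 5.3
tcp_pos: [613.3, -13.5, 119.5]
eef_rot: [-0.405, -3.113, 0.0]
wrist_force: [0.2, 0.5, 1.0]
grip_width: 66.7
grasp_force: 0.0
```

Request:
carry_out --series '[{"delta_pos": [0, 0, -5.0], "turn": [0, 0, 0], "fingers": 0.78}, {"delta_pos": [0.5, 2.5, -1.5], "turn": [0, 0, 0], "fingers": 1}, {"delta_pos": [1.5, 5.0, 0], "turn": [0, 0, 0], "fingers": 1}, {"delta_pos": [1.5, 5.0, 0], "turn": [0, 0, 0], "fingers": 1}, {"delta_pos": [1.5, 5.0, 0], "turn": [0, 0, 0], "fingers": 1}]'

```text
clock: 5.92
tcp_pos: [610.4, 170.0, 186.6]
eef_rot: [0.406, 3.114, 0.001]
wrist_force: [0.1, 0.2, -0.4]
grip_width: 85.3
grasp_force: 0.0
```

```bash
python3 d.py fA 95
```

```text
5.92 [610.4 170.  186.6] [ 0.1  0.2 -0.4] 85.3 0.0 tilt 0.1
fA delta cm [ 3.38 10.21  9.17]
```

Request:
carry_out --series '[{"delta_pos": [1.5, 4.7, 0], "turn": [0, 0, 0], "fingers": 1}, {"delta_pos": [1.4, 4.0, 0], "turn": [0, 0, 0], "fingers": 1}, {"delta_pos": [0.5, 1.5, 2.0], "turn": [0, 0, 0], "fingers": 1}, {"delta_pos": [0, 0, 1.0], "turn": [0, 0, 0], "fingers": 1}, {"delta_pos": [0, 0, 0], "turn": [0, 0, 0], "fingers": 1}]'

```text
clock: 6.55
tcp_pos: [603.4, 274.2, 153.8]
eef_rot: [-0.407, -3.113, 0.002]
wrist_force: [-0.2, 0.2, 0.0]
grip_width: 85.5
grasp_force: 0.0
```

```bash
python3 d.py fA 95;python3 - <<'E'
from h import *
from plant import grab_frame
f=grab_frame("scene"); cv2.imwrite("pics/s3.png",cv2.convertScaleAbs(cv2.resize(f["frame"][90:245,260:460,::-1],None,fx=3.6,fy=3.6,interpolation=cv2.INTER_CUBIC),alpha=1.8))
E
```

```text
6.55 [603.4 274.2 153.8] [-0.2  0.2  0. ] 85.5 0.0 tilt 0.14
fA delta cm [0.01 0.34 5.88]
```

View pics/s3.png

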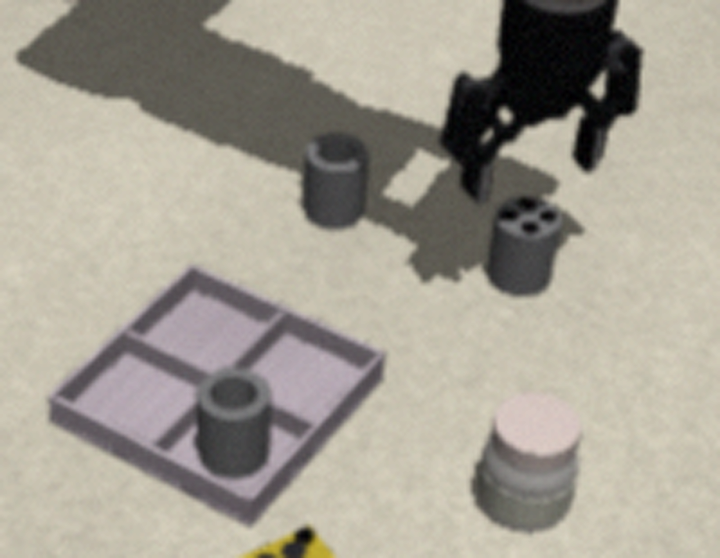

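The first insert stands in the front compartment (top at (234,392)), and the gripper is over four_hole_a (top at (529,216)). I'll grip it and estimate the placement offset at the same time.

Request:
carry_out --series '[{"delta_pos": [0, 0.3, 2.8], "turn": [0, 0, 0], "fingers": 1}, {"delta_pos": [0, 0, 2.1], "turn": [0, 0, 0], "fingers": 1}, {"delta_pos": [0, 0, 1.0], "turn": [0, 0, 0], "fingers": 1}, {"delta_pos": [0, 0, 0], "turn": [0, 0, 0], "fingers": 0.3}, {"delta_pos": [0, 0, 0], "turn": [0, 0, 0], "fingers": 0.3}]'

```text
clock: 7.22
tcp_pos: [604.8, 278.6, 96.7]
eef_rot: [0.405, 3.114, 0.001]
wrist_force: [-0.6, 0.2, -0.4]
grip_width: 51.6
grasp_force: 0.0
```

Request:
carry_out --series '[{"delta_pos": [0, 0, 0], "turn": [0, 0, 0], "fingers": 0.3}, {"delta_pos": [0, 0, 0], "turn": [0, 0, 0], "fingers": 0.3}, {"delta_pos": [0, 0, 0], "turn": [0, 0, 0], "fingers": 0.3}, {"delta_pos": [0, 0, 0], "turn": [0, 0, 0], "fingers": 0.3}, {"delta_pos": [0, 0, 0], "turn": [0, 0, 0], "fingers": 0.3}]'

```text
clock: 7.85
tcp_pos: [605.0, 278.8, 97.1]
eef_rot: [0.405, 3.114, 0.001]
wrist_force: [-0.4, -1.0, 6.4]
grip_width: 49.1
grasp_force: 62.0
```

```bash
python3 d.py fA,PP 180; python3 - <<'E'
from h import *
np.set_printoptions(precision=1,suppress=True)
s=pickle.load(open("scene.pkl","rb"))
c=lambda p:(np.array(p,float)+.5)/3.6-.5+np.array([260,90])
o=world(s,c([[234,392]]),64)[0]; t=world(s,c([[384,356],[250,506],[51,401],[194,268],[235,371]]),28)
C=t[:4].mean(0); print("insert",o,"tray",t,C)
d=(t[0]+t[1]-t[2]-t[3])[:2]; d/=np.linalg.norm(d); print(np.degrees(np.arctan2(d[1],d[0])))
v=(o-C)[:2]; print("in tray",v@d, v@[-d[1],d[0]])
E
```

```text
7.85 [605.  278.8  97.1] [-0.4 -1.   6.4] 49.1 62.0 tilt 0.11
fA delta cm [ 0.04 -0.15 -8.29]
PP delta cm [-4.190e+00 -2.096e+01 -2.000e-02]
insert [613.  -14.2  64. ] tray [[624.6 114.   28. ]
 [673.2 -49.7  28. ]
 [511.7 -95.5  28. ]
 [463.6  68.   28. ]
 [569.3  22.   28. ]] [568.3   9.2  28. ]
15.882492706530416
in tray 36.64457230298547 -34.71042911397572
```

The scene view puts the placed insert within 1–2 mm of the arm's own reading, so I trust the scene-based tray centre more and shift the targets to C≈(566,10.5).

Request:
carry_out --series '[{"delta_pos": [0, 0, -4.0], "turn": [0, 0, 0], "fingers": 0.3}, {"delta_pos": [0, 0, -4.5], "turn": [0, 0, 0], "fingers": 0.3}, {"delta_pos": [-1.0, -4.5, 0], "turn": [0, 0, 0], "fingers": 0.3}, {"delta_pos": [-1.1, -5.0, 0], "turn": [0, 0, 0], "fingers": 0.3}, {"delta_pos": [-1.1, -5.0, 0], "turn": [0, 0, 0], "fingers": 0.3}]'

```text
clock: 8.48
tcp_pos: [597.8, 128.9, 181.0]
eef_rot: [-0.405, -3.115, 0.0]
wrist_force: [0.1, 0.2, -0.8]
grip_width: 48.5
grasp_force: 62.6
```

Request:
carry_out --series '[{"delta_pos": [-0.9, -4.2, 0], "turn": [0, 0, 0], "fingers": 0.3}, {"delta_pos": [-0.5, -2.5, 0], "turn": [0, 0, 0], "fingers": 0.3}, {"delta_pos": [0, 0, 0], "turn": [0, 0, 0], "fingers": 0.3}, {"delta_pos": [0, 0, 2.0], "turn": [0, 0, 0], "fingers": 0.3}, {"delta_pos": [0, 0, 0], "turn": [0, 0, 0], "fingers": 0.3}]'

```text
clock: 9.1
tcp_pos: [593.9, 62.7, 159.8]
eef_rot: [-0.404, -3.113, 0.0]
wrist_force: [-0.7, 0.2, -1.1]
grip_width: 48.6
grasp_force: 62.6
```

```bash
sed -i 's/"PP":(591,64),"NN":(534,-39.5)/"PP":(595,62.5),"NN":(537,-41.5)/;s/"NP":(510.5,41)/"NP":(514,39)/' d.py; python3 d.py PP 102
```

```text
9.1 [593.9  62.7 159.8] [-0.7  0.2 -1.1] 48.6 62.6 tilt 0.15
PP delta cm [-0.13  0.01  5.78]
```

Request:
carry_out --series '[{"delta_pos": [-0.1, 0, 3.0], "turn": [0, 0, 0], "fingers": 0.3}, {"delta_pos": [0, 0, 2.0], "turn": [0, 0, 0], "fingers": 0.3}, {"delta_pos": [0, 0, 0.6], "turn": [0, 0, 0], "fingers": 0.3}, {"delta_pos": [0, 0, 0.2], "turn": [0, 0, 0], "fingers": 0.3}, {"delta_pos": [0, 0, 0], "turn": [0, 0, 0], "fingers": 0.3}]'

```text
clock: 9.72
tcp_pos: [595.9, 61.7, 103.5]
eef_rot: [0.405, 3.114, 0.0]
wrist_force: [0.1, -0.2, -1.1]
grip_width: 49.2
grasp_force: 62.6
```

Request:
carry_out --series '[{"delta_pos": [0, 0, 0.1], "turn": [0, 0, 0], "fingers": 0.3}, {"delta_pos": [0, 0, 0], "turn": [0, 0, 0], "fingers": 0.78}, {"delta_pos": [0, 0, 0], "turn": [0, 0, 0], "fingers": 0.78}, {"delta_pos": [0, 0, 0], "turn": [0, 0, 0], "fingers": 0.78}, {"delta_pos": [0, 0, -2.0], "turn": [0, 0, 0], "fingers": 0.78}]'

```text
clock: 10.35
tcp_pos: [594.9, 61.6, 121.5]
eef_rot: [-0.405, -3.113, 0.001]
wrist_force: [-0.8, -0.7, 0.1]
grip_width: 66.7
grasp_force: 0.0
```

Request:
carry_out --series '[{"delta_pos": [0, 0, -5.0], "turn": [0, 0, 0], "fingers": 0.78}, {"delta_pos": [1.5, 1.0, -1.5], "turn": [0, 0, 0], "fingers": 1}, {"delta_pos": [4.5, 3.0, 0], "turn": [0, 0, 0], "fingers": 1}, {"delta_pos": [4.5, 3.0, 0], "turn": [0, 0, 0], "fingers": 1}, {"delta_pos": [4.5, 3.0, 0], "turn": [0, 0, 0], "fingers": 1}]'

```text
clock: 10.98
tcp_pos: [474.4, 198.0, 187.5]
eef_rot: [0.406, 3.115, 0.0]
wrist_force: [0.3, 0.7, -0.2]
grip_width: 85.5
grasp_force: 0.0
```

```bash
python3 d.py o2 95
```

```text
10.97 [474.4 198.  187.5] [ 0.3  0.7 -0.2] 85.5 0.0 tilt 0.02
o2 delta cm [2.5  1.45 9.25]
```

Request:
carry_out --series '[{"delta_pos": [1.5, 0.9, 0], "turn": [0, 0, 0], "fingers": 1}, {"delta_pos": [1.0, 0.6, 1.0], "turn": [0, 0, 0], "fingers": 1}, {"delta_pos": [0, 0, 2.0], "turn": [0, 0, 0], "fingers": 1}, {"delta_pos": [0, 0, 0.3], "turn": [0, 0, 0], "fingers": 1}, {"delta_pos": [0, 0, 0], "turn": [0, 0, 0], "fingers": 1}]'

```text
clock: 11.6
tcp_pos: [456.2, 217.2, 153.8]
eef_rot: [-0.407, -3.115, 0.0]
wrist_force: [0.1, 0.2, 0.1]
grip_width: 85.5
grasp_force: 0.0
```

```bash
python3 d.py o2 95;python3 - <<'E'
from h import *
from plant import grab_frame
f=grab_frame("scene"); cv2.imwrite("pics/s4.png",cv2.convertScaleAbs(cv2.resize(f["frame"][80:245,260:430,::-1],None,fx=3.6,fy=3.6,interpolation=cv2.INTER_CUBIC),alpha=1.8))
E
```

```text
11.6 [456.2 217.2 153.8] [0.1 0.2 0.1] 85.5 0.0 tilt 0.02
o2 delta cm [0.24 0.06 5.88]
```

View pics/s4.png

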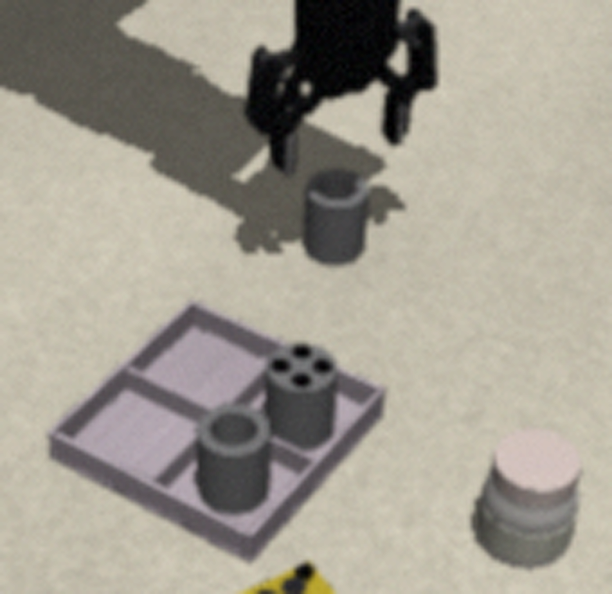

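Both placed inserts stand upright, with tops at (233,430) and (302,366), and the gripper is above one_hole near (top at (337,190)). Gripping it.

Request:
carry_out --series '[{"delta_pos": [0.2, 0, 2.8], "turn": [0, 0, 0], "fingers": 1}, {"delta_pos": [0, 0, 2.1], "turn": [0, 0, 0], "fingers": 1}, {"delta_pos": [0, 0, 1.0], "turn": [0, 0, 0], "fingers": 1}, {"delta_pos": [0, 0, 0], "turn": [0, 0, 0], "fingers": 0.3}, {"delta_pos": [0, 0, 0], "turn": [0, 0, 0], "fingers": 0.3}]'

```text
clock: 12.28
tcp_pos: [454.4, 218.2, 95.7]
eef_rot: [0.405, 3.114, 0.001]
wrist_force: [0.3, -1.0, 1.3]
grip_width: 51.5
grasp_force: 0.0
```

Request:
carry_out --series '[{"delta_pos": [0, 0, 0], "turn": [0, 0, 0], "fingers": 0.3}, {"delta_pos": [0, 0, 0], "turn": [0, 0, 0], "fingers": 0.3}, {"delta_pos": [0, 0, 0], "turn": [0, 0, 0], "fingers": 0.3}, {"delta_pos": [0, 0, 0], "turn": [0, 0, 0], "fingers": 0.3}, {"delta_pos": [0, 0, 0], "turn": [0, 0, 0], "fingers": 0.3}]'

```text
clock: 12.9
tcp_pos: [454.5, 218.3, 96.0]
eef_rot: [0.405, 3.114, 0.001]
wrist_force: [-0.7, -0.5, 6.0]
grip_width: 48.2
grasp_force: 62.2
```

```bash
python3 d.py NP 180
```

```text
12.9 [454.5 218.3  96. ] [-0.7 -0.5  6. ] 48.2 62.2 tilt 0.11
NP delta cm [-10.35 -15.8   -8.4 ]
```

Request:
carry_out --series '[{"delta_pos": [0, 0, -4.0], "turn": [0, 0, 0], "fingers": 0.3}, {"delta_pos": [0, 0, -4.5], "turn": [0, 0, 0], "fingers": 0.3}, {"delta_pos": [-2.8, -4.2, 0], "turn": [0, 0, 0], "fingers": 0.3}, {"delta_pos": [-3.0, -4.6, 0], "turn": [0, 0, 0], "fingers": 0.3}, {"delta_pos": [-3.0, -4.6, 0], "turn": [0, 0, 0], "fingers": 0.3}]'

```text
clock: 13.52
tcp_pos: [505.1, 64.5, 180.7]
eef_rot: [0.404, 3.114, 0.0]
wrist_force: [0.5, 0.8, -0.7]
grip_width: 48.3
grasp_force: 62.3
```

Request:
carry_out --series '[{"delta_pos": [-1.5, -2.4, 0], "turn": [0, 0, 0], "fingers": 0.3}, {"delta_pos": [0, 0, 0], "turn": [0, 0, 0], "fingers": 0.3}, {"delta_pos": [0, 0, 2.0], "turn": [0, 0, 0], "fingers": 0.3}, {"delta_pos": [0, 0, 0], "turn": [0, 0, 0], "fingers": 0.3}, {"delta_pos": [0, 0, 0], "turn": [0, 0, 0], "fingers": 0.3}]'

```text
clock: 14.15
tcp_pos: [513.1, 39.6, 160.5]
eef_rot: [0.404, 3.115, 0.0]
wrist_force: [-0.7, 0.4, -0.3]
grip_width: 47.8
grasp_force: 62.3
```

```bash
python3 d.py NP 101
```

```text
14.15 [513.1  39.6 160.5] [-0.7  0.4 -0.3] 47.8 62.3 tilt 0.02
NP delta cm [-0.1  -0.03  5.95]
```

Request:
carry_out --series '[{"delta_pos": [-0.1, 0, 3.0], "turn": [0, 0, 0], "fingers": 0.3}, {"delta_pos": [0, 0, 2.0], "turn": [0, 0, 0], "fingers": 0.3}, {"delta_pos": [0, 0, 0.7], "turn": [0, 0, 0], "fingers": 0.3}, {"delta_pos": [0, 0, 0.2], "turn": [0, 0, 0], "fingers": 0.3}, {"delta_pos": [0, 0, 0], "turn": [0, 0, 0], "fingers": 0.3}]'

```text
clock: 14.78
tcp_pos: [514.4, 38.8, 101.6]
eef_rot: [0.405, 3.114, 0.0]
wrist_force: [-1.5, -0.3, -1.1]
grip_width: 48.2
grasp_force: 62.3
```

Request:
carry_out --series '[{"delta_pos": [0, 0, 0.1], "turn": [0, 0, 0], "fingers": 0.3}, {"delta_pos": [0, 0, 0], "turn": [0, 0, 0], "fingers": 0.78}, {"delta_pos": [0, 0, 0], "turn": [0, 0, 0], "fingers": 0.78}, {"delta_pos": [0, 0, 0], "turn": [0, 0, 0], "fingers": 0.78}, {"delta_pos": [0, 0, -2.0], "turn": [0, 0, 0], "fingers": 0.78}]'

```text
clock: 15.4
tcp_pos: [513.4, 38.7, 119.2]
eef_rot: [-0.405, -3.113, 0.0]
wrist_force: [-0.3, -0.8, 0.4]
grip_width: 66.2
grasp_force: 0.0
```

Request:
carry_out --series '[{"delta_pos": [0, 0, -5.0], "turn": [0, 0, 0], "fingers": 0.78}, {"delta_pos": [0, -2.0, -1.5], "turn": [0, 0, 0], "fingers": 1}, {"delta_pos": [0.3, -5.0, 0], "turn": [0, 0, 0], "fingers": 1}, {"delta_pos": [0.3, -5.0, 0], "turn": [0, 0, 0], "fingers": 1}, {"delta_pos": [0.3, -5.0, 0], "turn": [0, 0, 0], "fingers": 1}]'

```text
clock: 16.02
tcp_pos: [461.2, -124.6, 185.1]
eef_rot: [0.405, 3.115, -0.0]
wrist_force: [0.1, 0.1, -0.4]
grip_width: 85.4
grasp_force: 0.0
```

```bash
python3 d.py fB 150
```

```text
16.02 [ 461.2 -124.6  185.1] [ 0.1  0.1 -0.4] 85.4 0.0 tilt 0.03
fB delta cm [  0.35 -10.25   3.51]
```

Request:
carry_out --series '[{"delta_pos": [0.1, -4.5, 0], "turn": [0, 0, 0], "fingers": 1}, {"delta_pos": [0.2, -3.8, 0], "turn": [0, 0, 0], "fingers": 1}, {"delta_pos": [0, -1.8, 1.5], "turn": [0, 0, 0], "fingers": 1}, {"delta_pos": [0, 0, 2.0], "turn": [0, 0, 0], "fingers": 1}, {"delta_pos": [0, 0, 0], "turn": [0, 0, 0], "fingers": 1}]'

```text
clock: 16.65
tcp_pos: [432.4, -219.4, 148.2]
eef_rot: [-0.405, -3.112, -0.002]
wrist_force: [0.3, -0.0, -0.5]
grip_width: 86.0
grasp_force: 0.0
```

```bash
python3 d.py fB 95;python3 - <<'E'
from h import *
from plant import grab_frame
f=grab_frame("scene"); cv2.imwrite("pics/s5.png",cv2.convertScaleAbs(cv2.resize(f["frame"][115:275,145:385,::-1],None,fx=3.3,fy=3.3,interpolation=cv2.INTER_CUBIC),alpha=1.8))
E
```

```text
16.65 [ 432.4 -219.4  148.2] [ 0.3 -0.  -0.5] 86.0 0.0 tilt 0.2
fB delta cm [-0.02 -0.36  5.32]
```

View pics/s5.png

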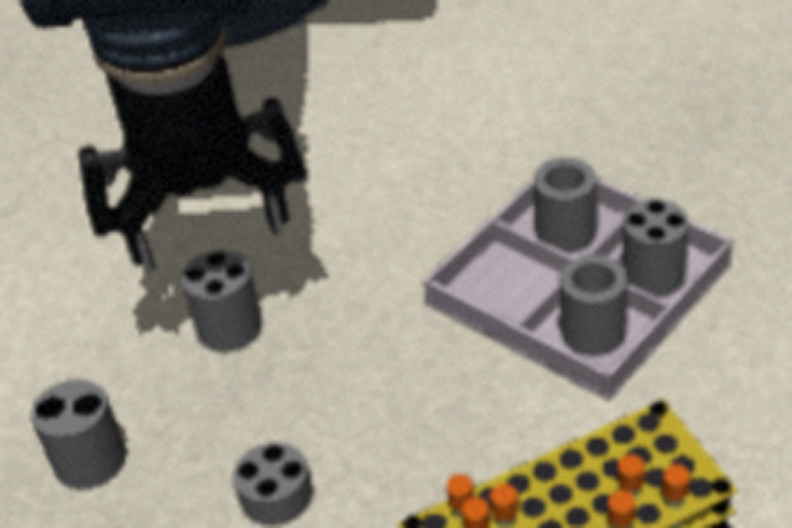

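Three inserts stand in the tray, and the gripper is centred over four_hole_b (top at (217,273)). The two-hole and short inserts are undisturbed. Gripping.

Request:
carry_out --series '[{"delta_pos": [0, -0.3, 2.5], "turn": [0, 0, 0], "fingers": 1}, {"delta_pos": [0, 0, 2.0], "turn": [0, 0, 0], "fingers": 1}, {"delta_pos": [0, 0, 0.9], "turn": [0, 0, 0], "fingers": 1}, {"delta_pos": [0, 0, 0], "turn": [0, 0, 0], "fingers": 0.3}, {"delta_pos": [0, 0, 0], "turn": [0, 0, 0], "fingers": 0.3}]'

```text
clock: 17.32
tcp_pos: [432.7, -223.2, 96.6]
eef_rot: [0.405, 3.114, -0.001]
wrist_force: [0.3, 0.4, 0.1]
grip_width: 51.5
grasp_force: 0.0
```

Request:
carry_out --series '[{"delta_pos": [0, 0, 0], "turn": [0, 0, 0], "fingers": 0.3}, {"delta_pos": [0, 0, 0], "turn": [0, 0, 0], "fingers": 0.3}, {"delta_pos": [0, 0, 0], "turn": [0, 0, 0], "fingers": 0.3}, {"delta_pos": [0, 0, 0], "turn": [0, 0, 0], "fingers": 0.3}, {"delta_pos": [0, 0, 0], "turn": [0, 0, 0], "fingers": 0.3}]'

```text
clock: 17.95
tcp_pos: [432.7, -223.2, 97.0]
eef_rot: [0.405, 3.114, -0.001]
wrist_force: [-0.1, 1.4, 4.9]
grip_width: 48.9
grasp_force: 61.6
```

```bash
python3 d.py NN 180
```

```text
17.95 [ 432.7 -223.2   97. ] [-0.1  1.4  4.9] 48.9 61.6 tilt 0.09
NN delta cm [-5.44 20.24 -8.3 ]
```

Request:
carry_out --series '[{"delta_pos": [0, 0, -4.0], "turn": [0, 0, 0], "fingers": 0.3}, {"delta_pos": [0, 0, -4.5], "turn": [0, 0, 0], "fingers": 0.3}, {"delta_pos": [-1.2, 4.5, 0], "turn": [0, 0, 0], "fingers": 0.3}, {"delta_pos": [-1.3, 5.0, 0], "turn": [0, 0, 0], "fingers": 0.3}, {"delta_pos": [-1.3, 5.0, 0], "turn": [0, 0, 0], "fingers": 0.3}]'

```text
clock: 18.58
tcp_pos: [506.9, -91.3, 181.8]
eef_rot: [0.406, 3.114, -0.0]
wrist_force: [0.5, -0.8, 0.4]
grip_width: 49.1
grasp_force: 62.4
```

Request:
carry_out --series '[{"delta_pos": [-1.1, 4.0, 0], "turn": [0, 0, 0], "fingers": 0.3}, {"delta_pos": [-0.5, 1.7, 0], "turn": [0, 0, 0], "fingers": 0.3}, {"delta_pos": [0, 0, 0], "turn": [0, 0, 0], "fingers": 0.3}, {"delta_pos": [0, 0, 1.5], "turn": [0, 0, 0], "fingers": 0.3}, {"delta_pos": [0, 0, 0], "turn": [0, 0, 0], "fingers": 0.3}]'

```text
clock: 19.2
tcp_pos: [535.1, -42.5, 164.5]
eef_rot: [-0.407, -3.112, -0.0]
wrist_force: [-0.1, -0.2, -1.2]
grip_width: 48.8
grasp_force: 62.4
```

```bash
python3 d.py NN 101.5
```

```text
19.2 [535.1 -42.5 164.5] [-0.1 -0.2 -1.2] 48.8 62.4 tilt 0.16
NN delta cm [-0.18  0.15  6.29]
```

Request:
carry_out --series '[{"delta_pos": [-0.2, 0, 3.3], "turn": [0, 0, 0], "fingers": 0.3}, {"delta_pos": [0, 0, 2.0], "turn": [0, 0, 0], "fingers": 0.3}, {"delta_pos": [0, 0, 0.7], "turn": [0, 0, 0], "fingers": 0.3}, {"delta_pos": [0, 0, 0.2], "turn": [0, 0, 0], "fingers": 0.3}, {"delta_pos": [0, 0, 0], "turn": [0, 0, 0], "fingers": 0.3}]'

```text
clock: 19.82
tcp_pos: [538.4, -42.3, 104.5]
eef_rot: [0.405, 3.114, -0.0]
wrist_force: [0.5, 0.6, -1.1]
grip_width: 48.7
grasp_force: 62.4
```

Request:
carry_out --series '[{"delta_pos": [0, 0, 0.1], "turn": [0, 0, 0], "fingers": 0.3}, {"delta_pos": [0, 0, 0], "turn": [0, 0, 0], "fingers": 0.78}, {"delta_pos": [0, 0, 0], "turn": [0, 0, 0], "fingers": 0.78}, {"delta_pos": [0, 0, 0], "turn": [0, 0, 0], "fingers": 0.78}, {"delta_pos": [0, 0, -2.0], "turn": [0, 0, 0], "fingers": 0.78}]'

```text
clock: 20.45
tcp_pos: [537.5, -42.0, 122.1]
eef_rot: [-0.405, -3.113, -0.0]
wrist_force: [-0.6, -0.3, 0.7]
grip_width: 66.4
grasp_force: 0.0
```

Request:
carry_out --series '[{"delta_pos": [0, 0, -5.0], "turn": [0, 0, 0], "fingers": 0.78}, {"delta_pos": [0, 0, -4.0], "turn": [0, 0, 0], "fingers": 0.78}, {"delta_pos": [2.0, -4.0, -1.0], "turn": [0, 0, 0], "fingers": 0.78}, {"delta_pos": [3.0, -5.0, 0], "turn": [0, 0, 0], "fingers": 0.78}, {"delta_pos": [3.0, -5.0, 0], "turn": [0, 0, 0], "fingers": 0.78}]'

```text
clock: 21.08
tcp_pos: [423.7, -157.8, 223.1]
eef_rot: [0.404, 3.115, -0.001]
wrist_force: [0.9, -1.2, -0.0]
grip_width: 66.3
grasp_force: 0.0
```

Request:
carry_out --series '[{"delta_pos": [3.0, -5.0, 0], "turn": [0, 0, 0], "fingers": 0.78}, {"delta_pos": [0, -5, 0], "turn": [0, 0, 0], "fingers": 0.78}, {"delta_pos": [0, 0, 0], "turn": [0, 0, 0], "fingers": 0.78}, {"delta_pos": [0, 0, 0], "turn": [0, 0, 0], "fingers": 0.78}, {"delta_pos": [0, 0, 0], "turn": [0, 0, 0], "fingers": 0.78}]'

```text
clock: 21.7
tcp_pos: [370.7, -245.1, 222.8]
eef_rot: [-0.403, -3.115, -0.0]
wrist_force: [0.6, -0.0, -0.2]
grip_width: 66.7
grasp_force: 0.0
```

```bash
python3 d.py NN 180;python3 - <<'E'
from h import *
from plant import grab_frame
a=grab_frame("scene")["frame"][115:305,145:435,::-1]
cv2.imwrite("pics/s6.png",cv2.convertScaleAbs(cv2.resize(a,None,fx=2.75,fy=2.75,interpolation=cv2.INTER_CUBIC),alpha=1.8))
b=grab_frame("top")["frame"][120:270,165:460,::-1]
cv2.imwrite("pics/t6.png",cv2.convertScaleAbs(cv2.resize(b,None,fx=2.7,fy=2.7,interpolation=cv2.INTER_CUBIC),alpha=1.8))
E
```

```text
21.7 [ 370.7 -245.1  222.8] [ 0.6 -0.  -0.2] 66.7 0.0 tilt 0.02
NN delta cm [-10.9   23.92   4.28]
```

View pics/s6.png

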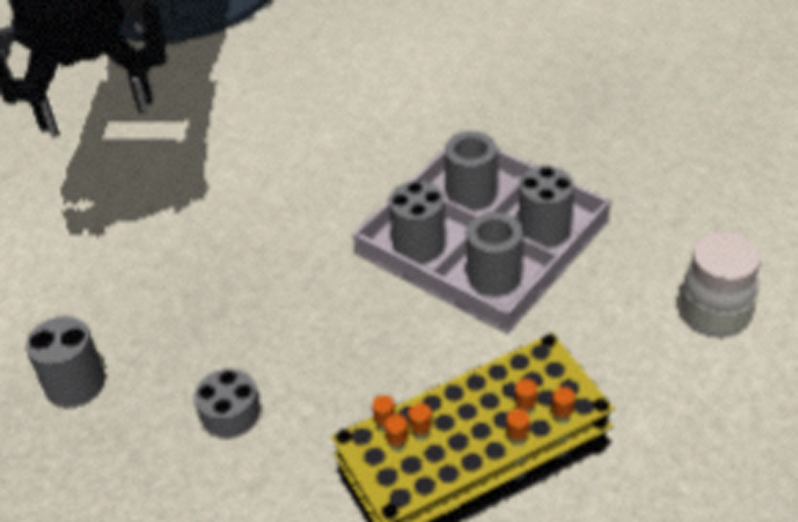

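View pics/t6.png

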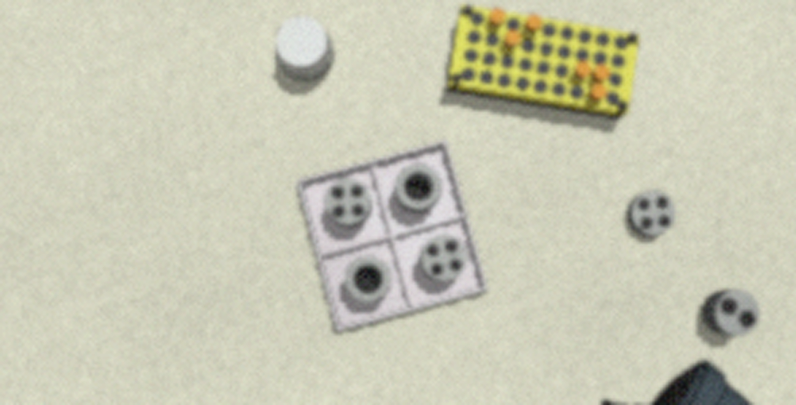

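Both views show all four inserts upright, one per compartment. The four-hole pair is on one diagonal (top view (347,202), (442,258)) and the one-hole pair on the other ((417,186), (367,279)). The look-alikes, rack and jar have not moved and the arm is clear, so I'm handing in.

```bash
python3 -c "
from plant import sign_off
print(sign_off())"
```

```text
the job is handed in; nothing more can be done
None
```

The tray is loaded and the job is handed in: the two four-hole inserts stand on one diagonal and the two one-hole inserts on the other, and the two-hole insert, short insert, rack and jar stand where they were in the final pictures; `sign_off` returned no verdict.

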